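# Draw the orange component cassette from the indexing carousel

### The arm

A 7-joint arm with a two-finger parallel gripper is mounted at the origin on a cart in front of the work surface, level with it; the furniture and walls round the work are solid. World frame = base frame: x ahead of the robot, y to its left, z up, the work surface at z = 0. Lengths are in m, angles in rad, forces in N, time in s.
With the tool pointing down it reaches from about 0.4 to 0.85 m from the base axis. Payload 4.4 kg.
Tool frame: the origin (TCP) lies at the very end of the fingers, on their centre line; the grasp point (between the pads) lies robot.hold_point_z behind it (robot.hold_point_z is the distance from the TCP to the grasp point, in m); z points along the fingers, y is the line along which they close (so a half turn about z gives the same grasp; the last joint's range is limited). The gripper opens to 94 mm and grips with 3 to 60 N. Pads are 16 mm wide; open, the fingers measure 119 mm over their backs; the gripper's body (75 mm by 177 mm) begins 78 mm behind the grasp point.
Start: joints at [-0.066, 0.628, 0.038, 1.517, -0.027, 0.996, -0.02], TCP at [0.65, 0, 0.205] pointing down, gripper open.
Joint ranges: [-3.06, 3.06], [-0.37, 2.12], [-1.25, 1.32], [0.18, 2.47], [-1.1, 4.24], [0.23, 1.98], [-2.94, 2.94]. Speed limits (rad/s): [2.57, 2.57, 3.14, 3.14, 3.14, 3.14, 3.14].

### API

Orientations are given as a unit quaternion [w, x, y, z].
In Python, from workcell import robot gives the robot as it stands.
- The arm moves only by the shell command python3 -m crank 'ROWS'. ROWS is JSON, a list of rows, each a list of 3 entries, a list of its own where there are three numbers: the shift along the world's x, y, z in cm, then the turn, a rotation vector about the world's x, y, z in degrees, then the finger opening in cm, from 0 to 9.4. In form: [[[dx, dy, dz], [rx, ry, rz], grip], ...]. A call has 1 to 8 rows; each row is the pose to reach, as a shift and turn from the pose commanded when the call began; what a row does not reach only later rows make up. A row lasts 1/10 s, in which the tool goes at most 50 mm and 8.59 degrees, less where a joint would pass 70% of its speed; a pose out of reach is approached as far as the arm can. A call with a gripper value outside its range is refused whole. The fingers move at their own pace and stop on an object; the grip force is fixed at half the most. Time passes only in rows, so rows that repeat a pose let the fingers close. It gives the time, the measured TCP pose, the force, the opening and the grip force at its end, in the units of the state.
- robot.get_obs(): the state, without advancing time (a new reading comes with each control period).
- robot.camera(name): name is "scene" or "side" or "wrist"; returns the picture (420x560x3 uint8, blue, green, red); there is no depth.
- robot.camera_model(name): a dict with "vertical_fov" (degrees; the focal length in pixels is half the picture's height over the tangent of half this angle, whatever the lens; pixels are square), "cx", "cy" (the principal point, pixels), "cam_to_world" (4x4, takes a point from camera to world coordinates); the wrist camera has in their place "T_tool_cam" (4x4, takes a point from camera to tool coordinates, whose origin is the TCP and whose axes are the flange's). Camera axes: x right, y up, looking along -z (the intrinsics and any distortion apply to the point x, -y, -z); pixel columns grow to the right and rows downward; lengths in m; the calibration is good to about 2 mm. A picture is of the moment at which its call begins: read the wrist's pose just before it. camera_model takes no time and is no camera call.
- robot.job_done(): hands the job in; it is judged then, once.
Trained networks look in the newest picture that a camera, given by its name, has taken for a name from the list of things; names that differ only in an ending like _2 or _b are one class to them, and where a whole thing is asked for, a point or a joint stands for the part that bears it (a point fixed in the world has none). Each returns a list of dicts, best first, with "conf" (0 to 1); they miss things now and then, are a little off and sometimes report something else, mostly with a low value. They report only what shows in the picture. A call takes as long as a camera call.
- robot.look_for(label, camera): "centre" ([row, column] in pixels, amid what is visible of it).
- robot.masks_of(label, camera): "region" (420x560 bool, what is visible of it) and "centre" ([row, column] in pixels, amid what is visible of it).
The state is a dict: "time": time; "joint_positions": joint angles; "joint_velocities": joint speeds; "effort": joint torques, N m; "ee_pos": TCP position; "tool_rot": TCP orientation; "contact_force": force on the tool from outside, world axes, zero at the start; "ft_torque": the same for the moment, N m; "opening": finger opening in m; "grasp_force": force on a finger pad.
Only numpy, scipy, OpenCV 4.12 (cv2) and the standard library are available. Lean on these libraries where they do the work, as an engineer would, in place of code of your own. Each camera call takes 0.05 s, during which the arm holds its last target. There are 200 camera calls.

### The job

The orange component cassette has to come out of the small-parts carousel for refilling, but it sits beside the open front under the clear dust cover. Turn the carousel by its knob until the orange cassette has clicked into place at the open front, let go of the knob, then squeeze the cassette's two black side catches together and lift it straight up out of its nest. Finish holding it by the squeezed catches, upright and still, about ten centimetres above its nest; leave the other cassettes in the carousel and do not push the circuit board, tape roll or pliers about.

Things in the scene. Friction and masses are not known exactly. Their poses are not given: they have to be found in the camera images.
- carousel: Parts carousel, fixed to the bench: grey round foot 286 mm across, a turntable, and a clear flat dust cover 282 mm across, 88 to 92 mm above the bench, cut off straight 48 mm in front of the axis: only the front station is open above. Origin: on the turning axis at bench height; its -x points to the open front (towards the robot, within 0.35 rad), z up. Five 9 mm columns 132 mm from the axis.
- pick_station (a point): Centre of the nest floor of the open front station: 82 mm from the axis along the carousel's -x, 30 mm above the bench, fixed; a cassette clicked in there has its origin here. The turntable (244 mm) carries four black nests 90 degrees apart, 82 mm from the axis, each 22 mm deep and reaching 33 mm either side of its cassette's centre along the cassette's y and 27 mm along x.
- turntable (a joint): Turntable angle, rad: 0 at the start, growing anticlockwise from above, no end stop. A spring detent (0.06 N m) draws it to each quarter turn (0, +-1.571) from anything under half a step away; turned well past half way and released, it clicks on by itself. A cassette at the carousel's +y comes to the front by a quarter turn anticlockwise, one at -y clockwise.
- knob_grip (a point): Grip point of the knob that turns the turntable, on the axis, 120 mm above the bench: a black upright bar 14 mm wide, 46 mm long, from 105 mm to 133 mm above the bench, on a 48 mm round flange (top at 105 mm). It turns with the turntable. The bar lies along this point's x axis, so the fingers close along its y axis.
- cassette_orange: Orange cassette, loose, 60 to 110 g: body 44 mm (x) by 34 mm (y), 50 mm high, clear lid. Starts in a station beside the open front, under the cover. Origin: centre of its underside. On its +y and -y sides are black ribbed spring catches. At the front its y axis lies along the carousel's y (either way round). Fits its nest with 1 mm clearance each side; the catches hold it down.
- cassette_orange_a (a joint): Travel of the catch on the orange cassette's +y side, m: 0 free, 0.0055 fully in at its stop (2.5 N rising to 5.3 N). A vertical plate 22 mm wide (x), 9 to 49 mm above the underside, outer face 26.5 mm from the cassette's centre when free, 21 mm fully in. Its foot is barbed under a keeper bar of the nest until it is over 3.5 mm in. Pinch it 24 to 49 mm above the underside, above the nest.
- cassette_orange_b (a joint): The same for the other catch, on its -y side (53 mm over both catches free, 42 mm fully squeezed).
- cassette_blue: Loose blue cassette of the same kind as the orange one, in its own nest of the turntable at the start; not to be taken out. Origin: centre of its underside.
- cassette_grey: Loose grey cassette of the same kind as the orange one, in its own nest of the turntable at the start; not to be taken out. Origin: centre of its underside.
- cassette_green: Loose green cassette of the same kind as the orange one, in its own nest of the turntable at the start; not to be taken out. Origin: centre of its underside.
- board_green: Bystander: green circuit board 60x85x15 mm lying on the bench by the carousel. Origin: centre of its underside.
- tape_roll: Bystander: roll of black tape, 62 mm across, 18 mm high, lying on the bench by the carousel. Origin: centre of its underside.
- pliers: Bystander: orange-handled pliers, 150x59x13 mm, lying on the bench by the carousel. Origin: centre of the underside.

How it is judged:
By the outcome, as a careful person would: the job done as asked, in the order asked, and still so for the second after the job is handed in, while the arm keeps its last pose, push and grip.
It also fails if it takes over 53 s, if anything falls off the work surface, if the arm or the gripper's body presses on something with over 40 N, if the wrist force passes 120 N, or if a joint passes its speed limit or range.

## Working session

There is one attempt and no reset: what is moved stays moved. The work goes in short steps, Python scripts to look and compute and a shell command to move; the robot and the scene stay as the last step left them, time stands still between calls to the robot, and variables do not carry over. Pictures are saved under pics/ and viewed, at most 10 in all, crops included, and the job is handed in when it is done.

```bash
mkdir -p pics; ls; cat > h.py <<'E'
import numpy as np, cv2
from workcell import robot
from scipy.spatial.transform import Rotation as R
def model(n):
    m=robot.camera_model(n); f=210/np.tan(np.radians(m["vertical_fov"])/2)
    if "cam_to_world" in m: T=np.array(m["cam_to_world"])
    else:
        o=robot.get_obs(); q=o["tool_rot"]; W=np.eye(4)
        W[:3,:3]=R.from_quat([q[1],q[2],q[3],q[0]]).as_matrix(); W[:3,3]=o["ee_pos"]
        T=W@np.array(m["T_tool_cam"])
    return m,f,T
def ray(mt,rc,z):
    m,f,T=mt
    d=np.array([(rc[1]-m["cx"])/f,-(rc[0]-m["cy"])/f,-1]); d=T[:3,:3]@d; o=T[:3,3]
    return o+d*(z-o[2])/d[2]
def proj(mt,p):
    m,f,T=mt
    c=T[:3,:3].T@(np.array(p)-T[:3,3]); return np.array([m["cy"]+f*c[1]/c[2], m["cx"]-f*c[0]/c[2]])
E
python3 - <<'E'
from h import *
o=robot.get_obs(); print(o["ee_pos"],o["tool_rot"],o["opening"],robot.hold_point_z)
ims=[]
for n in ["scene","side","wrist"]:
    mt=model(n); im=robot.camera(n); cv2.imwrite(f"pics/{n}0.png",im); print(n,mt[0])
    for l in ["carousel","knob_grip","cassette_orange","cassette_blue","cassette_grey","cassette_green","board_green","tape_roll","pliers"]:
        print(l,[(np.round(d["centre"]).tolist(),round(d["conf"],2)) for d in robot.look_for(l,n)][:2])
E
```

```text
pics
[6.49356605e-01 3.44332747e-05 2.04584004e-01] [-6.31690954e-04  7.07099512e-01  7.07113470e-01 -6.48346331e-04] 0.0940934579199287 0.0188
scene {'vertical_fov': 42.403443258466176, 'cx': 277.7870987852272, 'cy': 210.06500060973053, 'cam_to_world': array([[ 0.82147483,  0.35508695, -0.44619768,  0.08551355],
       [-0.57021061,  0.5200616 , -0.63592122, -0.78789585],
       [ 0.00624296,  0.77681992,  0.62969186,  0.86019116],
       [ 0.        ,  0.        ,  0.        ,  1.        ]])}
carousel [([259.0, 305.0], 0.73)]
knob_grip [([283.0, 294.0], 0.72)]
cassette_orange []
cassette_blue []
cassette_grey [([269.0, 275.0], 0.97)]
cassette_green [([295.0, 411.0], 0.52)]
board_green [([343.0, 332.0], 0.56), ([261.0, 305.0], 0.42)]
tape_roll [([252.0, 223.0], 0.86)]
pliers [([295.0, 409.0], 0.7)]
side {'vertical_fov': 42.555432505645534, 'cx': 272.5403557910648, 'cy': 206.32625203911567, 'cam_to_world': array([[-0.94585391,  0.1107078 , -0.30512976,  0.26948234],
       [-0.32420045, -0.36840644,  0.87130406,  0.92384729],
       [-0.01595161,  0.92304955,  0.38435019,  0.50451052
[... 369 characters left out ...]
cal_fov': 67.22147506500293, 'cx': 280.45789371008954, 'cy': 207.029466275083, 'T_tool_cam': array([[-4.02599634e-04,  9.68371687e-01,  2.49511751e-01,
         7.25135963e-02],
       [ 9.99999862e-01,  4.74048932e-04, -2.26265839e-04,
         1.13223286e-04],
       [-3.37390211e-04,  2.49511626e-01, -9.68371744e-01,
        -1.77898363e-01],
       [ 0.00000000e+00,  0.00000000e+00,  0.00000000e+00,
         1.00000000e+00]])}
carousel [([268.0, 268.0], 0.74), ([372.0, 376.0], 0.4)]
knob_grip []
cassette_orange [([177.0, 139.0], 0.33)]
cassette_blue []
cassette_grey [([303.0, 190.0], 0.72)]
cassette_green []
board_green [([385.0, 201.0], 0.9)]
tape_roll []
pliers [([376.0, 376.0], 0.94)]
```

View pics/scene0.png

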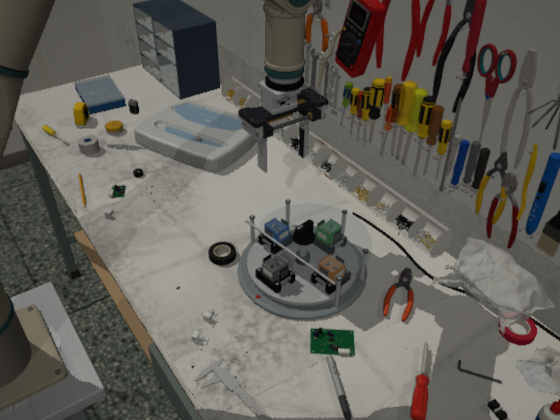

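View pics/wrist0.png

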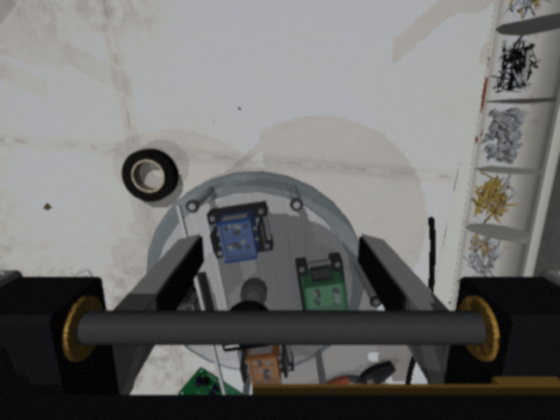

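The scene view shows grey (275,269) at the open front, blue (277,230), green (330,232) and orange (332,268), with the knob at (303,232). The wrist view shows blue at (238,235), green at (323,290) and orange at (265,362).

```bash
python3 - <<'E'
from h import *
a=cv2.imread("pics/scene0.png")[190:330,220:390]; b=cv2.imread("pics/side0.png")[130:300,190:390]
cv2.imwrite("pics/c1.png",np.hstack([cv2.resize(a,(425*8//10+60,600*5//10+30)),cv2.resize(b,(400,330))]))
cv2.imwrite("pics/c1.png",cv2.resize(a,None,fx=4,fy=4,interpolation=2))
cv2.imwrite("pics/c2.png",cv2.resize(b,None,fx=3.5,fy=3.5,interpolation=2))
mt=model("scene")
for n,rc in dict(grey=(265,276),blue=(226,278),green=(228,331),orange=(264,334)).items(): print(n,ray(mt,rc,0.08).round(3))
E
```

```text
grey [ 0.534 -0.144  0.08 ]
blue [ 0.607 -0.046  0.08 ]
green [ 0.699 -0.118  0.08 ]
orange [ 0.633 -0.208  0.08 ]
```

View pics/c1.png

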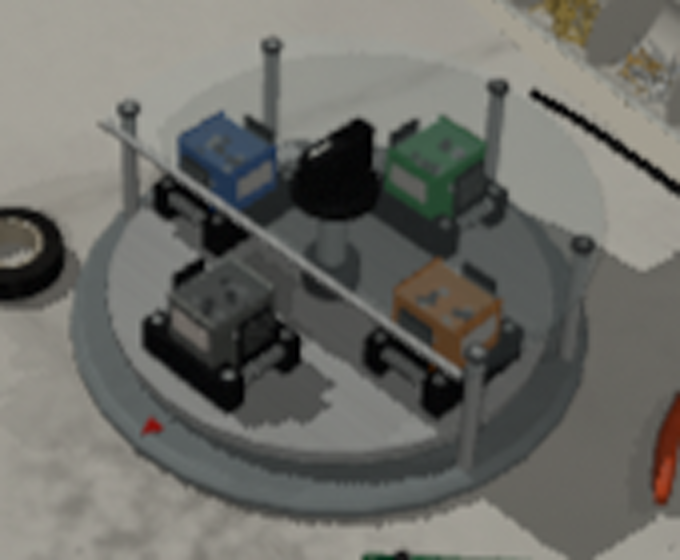

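View pics/c2.png

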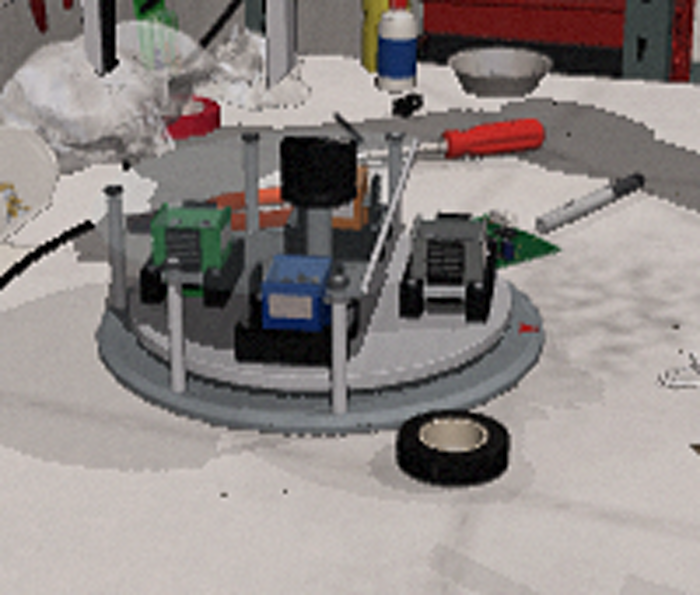

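Both pictures agree: grey stands at the front, the straight cover edge lies behind it, and orange is on the carousel's -y side. So the turn is clockwise. Next I get a top view for the knob.

```bash
python3 -m crank '[[[-1,-4,4],[0,0,0],9.4],[[-3,-9,8],[0,0,0],9.4],[[-3,-12.5,10],[0,0,0],9.4],[[-3,-12.5,10],[0,0,0],9.4],[[-3,-12.5,10],[0,0,0],9.4]]'
python3 - <<'E'
from h import *
mt=model("wrist"); im=robot.camera("wrist"); cv2.imwrite("pics/w1.png",im); np.save("w1T.npy",mt[2])
for l,z in dict(knob_grip=.133,cassette_orange=.08,cassette_blue=.08,cassette_grey=.08,cassette_green=.08).items():
    for d in robot.look_for(l,"wrist")[:2]: print(l,np.round(d["centre"]),round(d["conf"],2),ray(mt,d["centre"],z).round(4))
E
```

```text
time: 2.0
ee_pos: [0.6203, -0.128, 0.307]
tool_rot: [0.002, 0.709, 0.705, 0.001]
contact_force: [0.3, 0.4, 0.1]
opening: 0.0938
grasp_force: 0.0
knob_grip [169. 229.] 0.83 [ 0.564  -0.1019  0.133 ]
cassette_grey [187. 216.] 0.75 [ 0.5374 -0.133   0.08  ]
```

View pics/w1.png

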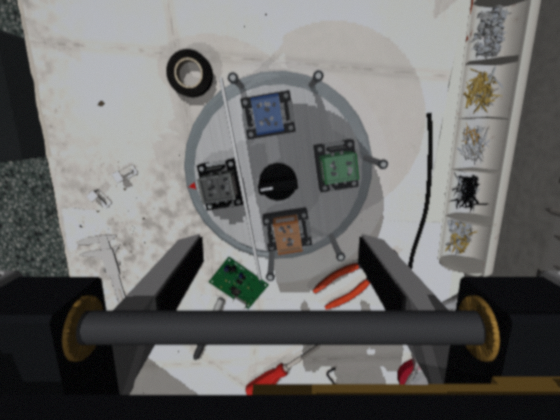

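The wrist top view shows grey (218,185) at the front by the red mark, orange (287,232), blue (267,113), green (338,168) and the knob (277,181).

```bash
python3 - <<'E'
from h import *
im=cv2.imread("pics/w1.png"); m,f,_=model("wrist"); mt=(m,f,np.load("w1T.npy"))
hsv=cv2.cvtColor(im,cv2.COLOR_BGR2HSV)
P={}
for n,(c,r,lo,hi) in dict(blue=(267,113,100,125),green=(338,168,55,90),orange=(287,232,3,20)).items():
    s=np.zeros(im.shape[:2],np.uint8); s[r-28:r+28,c-28:c+28]=1
    k=((hsv[...,0]>=lo)&(hsv[...,0]<=hi)&(hsv[...,1]>70)).astype(np.uint8)*s
    pts=np.argwhere(k); b=cv2.minAreaRect(pts[:,::-1].astype(np.float32)); rc=b[0][::-1]
    P[n]=ray(mt,rc,.078); print(n,len(pts),b,P[n].round(4))
P["grey"]=ray(mt,(185,218),.078); print(P["grey"])
print((P["blue"]+P["orange"])/2,(P["grey"]+P["green"])/2)
a=P["blue"]-P["orange"]; g=P["green"]-P["grey"]; print(np.arctan2(-a[0],a[1]),np.arctan2(g[1],g[0]),np.hypot(*a[:2]),np.hypot(*g[:2]))
for p in [(77,233),(76,318),(164,384),(257,341),(276,271)]: print(ray(mt,p,.098).round(4))
cv2.imwrite("pics/w1c.png",cv2.resize(im[150:215,240:315],None,fx=8,fy=8,interpolation=2))
E
```

```text
blue 938 ((267.04534912109375, 114.2567138671875), (39.33341598510742, 28.616649627685547), 79.99201965332031) [ 0.6051 -0.0421  0.078 ]
green 731 ((339.2432556152344, 166.95945739746094), (29.591815948486328, 36.98977279663086), 80.53767395019531) [ 0.697  -0.1078  0.078 ]
orange 781 ((287.07098388671875, 234.0686492919922), (37.9967155456543, 25.949939727783203), 80.90972137451172) [ 0.6298 -0.1987  0.078 ]
[ 0.5396234  -0.13044994  0.078     ]
[ 0.61742905 -0.12041548  0.078     ] [ 0.61832631 -0.11911617  0.078     ]
0.1567768736635132 0.1430236714992345 0.15853103129237042 0.15902958175348553
[ 0.5676 -0.0017  0.098 ]
[ 0.6647 -0.0011  0.098 ]
[ 0.7479 -0.1019  0.098 ]
[ 0.7005 -0.2241  0.098 ]
[ 0.6078 -0.2509  0.098 ]
```

View pics/w1c.png

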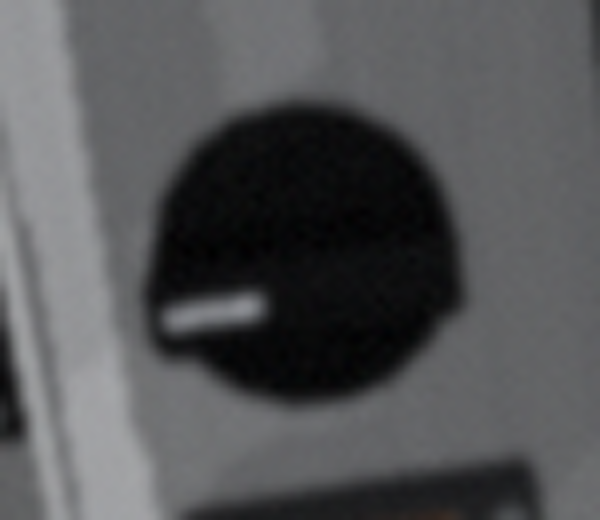

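```bash
python3 - <<'E'
from h import *
o=robot.get_obs(); print(o["ee_pos"],o["tool_rot"],np.abs(o["joint_velocities"]).max())
mt=model("wrist"); im=robot.camera("wrist"); im0=cv2.imread("pics/w1.png")
print("diff",cv2.phaseCorrelate(im0[60:240,180:380].mean(2).astype(np.float64),im[60:240,180:380].mean(2).astype(np.float64)))
sc,sd=model("scene"),model("side")
print("flange wrist",ray(mt,(181.3,278.1),.105),"scene",ray(sc,(237.5,303.7),.105),"side",ray(sd,(184.3,280.9),.105))
img=robot.camera("scene"); robot.camera("side")
for l in ["knob_grip"]:
  for n,m in (("scene",sc),("side",sd)):
    for d in robot.masks_of(l,n)[:1]:
        r=np.argwhere(d["region"]); print(n,d["conf"],d["centre"],r.min(0),r.max(0),ray(m,d["centre"],.112))
C=np.array([ray(sc,p,.098)[:2] for p in [(190+108/4,220+128/4),(190+45/4,220+272/4),(190+88/4,220+498/4),(190+245/4,220+583/4),(190+355/4,220+475/4)]])
W=np.array([ray(mt,p,.098)[:2] for p in [(77,233),(76,318),(164,384),(257,341),(276,271)]])
for Q in (C,W):
    A=np.c_[2*Q,np.ones(5)]; s=np.linalg.lstsq(A,(Q**2).sum(1),rcond=None)[0]; print(Q.round(3).tolist(),s[:2],np.sqrt(s[2]+s[0]**2+s[1]**2))
E
```

```text
[ 0.61990401 -0.12262195  0.30414642] [-1.21567521e-03  7.06026006e-01  7.08184817e-01 -2.57536279e-04] 0.007577821769651024
diff ((-4.359104389081182, -0.14404741001058596), 0.03484176519868199)
flange wrist [ 0.61683791 -0.11493021  0.105     ] scene [ 0.61345984 -0.1303707   0.105     ] side [ 0.6092146  -0.10273441  0.105     ]
scene 0.68 [283.3, 293.7] [220 247] [305 355] [ 0.515638   -0.22893153  0.112     ]
side 0.82 [227.2, 282.0] [168 226] [242 335] [0.53490146 0.11827539 0.112     ]
[[0.565, -0.006], [0.663, -0.005], [0.744, -0.108], [0.698, -0.23], [0.603, -0.258]] [ 0.61496357 -0.12748002] 0.13134700105893454
[[0.565, 0.003], [0.662, 0.005], [0.745, -0.095], [0.699, -0.216], [0.607, -0.243]] [ 0.61750802 -0.11537419] 0.12904668305760664
```

```bash
python3 - <<'E'
from h import *
from scipy.optimize import least_squares
mt=model("wrist"); im=robot.camera("wrist"); cv2.imwrite("pics/w2.png",im); np.save("w2T.npy",mt[2]); print(robot.get_obs()["ee_pos"],mt[2][:3,3])
sc,sd=model("scene"),model("side")
S=[(190+r/4,220+c/4) for r,c in [(108,128),(45,272),(88,498),(245,583),(355,475)]]
D=[(130+r/3.5,190+c/3.5) for r,c in [(278,338),(258,175),(190,113),(138,250),(137,395)]]
def tri(obs):
    return least_squares(lambda p:np.concatenate([proj(m,p)-q for m,q in obs]),[.6,-.12,.1])
for s,d in zip(S,D):
    t=tri([(sc,s),(sd,d)]); print(t.x.round(4),t.fun.round(1))
t=tri([(sc,(237.5,303.7)),(sd,(184.3,280.9))]); print("flange",t.x.round(4),t.fun.round(1))
cv2.imwrite("pics/w2c.png",cv2.resize(im[60:290,175:400],None,fx=2.6,fy=2.6,interpolation=2))
E
```

```text
[ 0.62002502 -0.12468417  0.30529638] [ 0.62018717 -0.05197045  0.48308629]
[ 0.5659 -0.0024  0.0935] [ 0.5 -0.5 -0.4 -0.5]
[ 0.664  -0.0022  0.0941] [ 0.5 -0.4 -0.4 -0.5]
[ 0.7478 -0.1031  0.0916] [ 0.6 -0.4 -0.5 -0.5]
[ 0.7007 -0.226   0.0915] [ 0.7 -0.6 -0.7 -0.8]
[ 0.6054 -0.2542  0.0916] [ 0.5 -0.5 -0.5 -0.7]
flange [ 0.6174 -0.1243  0.0973] [ 0.4 -0.4 -0.4 -0.5]
```

View pics/w2c.png

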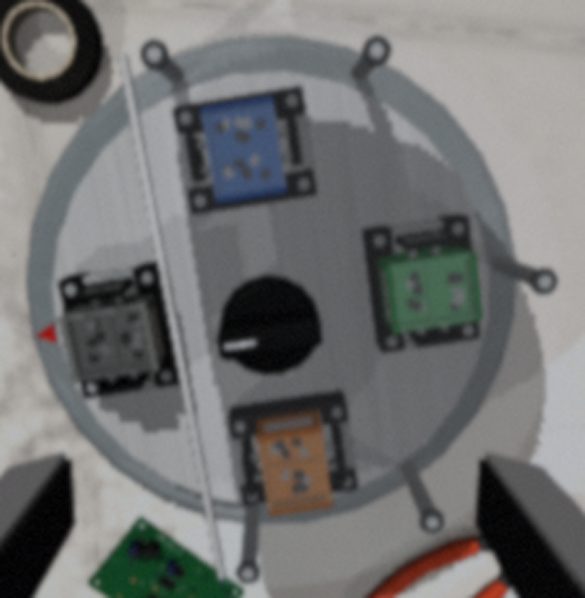

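```bash
python3 - <<'E'
from h import *
from scipy.optimize import least_squares
m,f,_=model("wrist"); w=(m,f,np.load("w2T.npy")); sc,sd=model("scene"),model("side")
S=[(190+r/4,220+c/4) for r,c in [(108,128),(45,272),(88,498),(245,583),(355,475)]]
D=[(130+r/3.5,190+c/3.5) for r,c in [(278,338),(258,175),(190,113),(138,250),(137,395)]]
W=[(60+r/2.6,175+c/2.6) for r,c in [(54,154),(50,376),(280,543),(520,431),(571,248)]]
F={0:(237.5,303.7),1:(184.3,280.9),2:(60+325/2.6,175+270/2.6)}
cams=[sc,sd,w]; obs=[S,D,W]
def fit(use,zfree=True):
    def fun(v):
        ax=v[:2]; zt=v[2]; r=[]
        sh=v[8:].reshape(3,3)
        for i in use:
            for a,q in zip(v[3:8],obs[i]):
                r+=list(proj(cams[i],np.array([ax[0]+.132*np.cos(a),ax[1]+.132*np.sin(a),zt])+sh[i])-q)
            r+=list(proj(cams[i],np.array([*ax,.105])+sh[i])-F[i])
        return np.array(r+list(v[8:]/.002))
    s=least_squares(fun,[.617,-.122,.095,1.97,1.2,.15,-.88,-1.65]+[0]*9); return s
for u in [(0,),(1,),(2,),(0,1),(0,1,2)]:
    s=fit(u); print(u,s.x[:3].round(4),s.cost.round(1),s.x[8:].round(4))
ax=s.x[:2]
# yaw from cassettes/nests in the wrist view: nest-corner knobs centre
N={k:ray(w,(60+r/2.6,175+c/2.6),z) for k,(r,c,z) in dict(grey=(330,118,.052),blue=(150,247,.052),green=(283,422,.052),orange=(448,293,.052)).items()}
a=N["blue"]-N["orange"];g=N["green"]-N["grey"]; print(N,np.arctan2(-a[0],a[1]),np.arctan2(g[1],g[0]),np.hypot(*a[:2]),np.hypot(*g[:2]),(N["blue"]+N["orange"])/2,(N["green"]+N["grey"])/2)
t1,t2=ray(w,(60+57/2.6,175+124/2.6),.092),ray(w,(60+575/2.6,175+222/2.6),.092); d=t1-t2; print("edge yaw",np.arctan2(-d[0],d[1]),t1,t2)
p=ray(w,(60+333/2.6,175+45/2.6),.02); print("red mark",p,np.arctan2(*(ax-p[:2])[::-1]))
E
```

```text
(0,) [ 0.6136 -0.1289  0.0997] 0.4 [ 0.     -0.     -0.0004  0.      0.      0.      0.      0.      0.    ]
(1,) [ 0.6102 -0.1106  0.0985] 3.0 [ 0.     -0.      0.     -0.     -0.     -0.0012  0.      0.      0.    ]
(2,) [ 0.6181 -0.1228  0.0922] 0.5 [ 0.     -0.      0.     -0.     -0.      0.     -0.      0.     -0.0005]
(0, 1) [ 0.6157 -0.1247  0.0962] 6.7 [ 0.0004 -0.0012 -0.0008 -0.0004  0.0012 -0.0041  0.      0.      0.    ]
(0, 1, 2) [ 0.6168 -0.1236  0.0953] 8.6 [ 0.0003 -0.0013 -0.001  -0.0012  0.0006 -0.0033  0.0009  0.0007 -0.002 ]
{'grey': array([ 0.53688503, -0.13418199,  0.052     ]), 'blue': array([ 0.60640474, -0.04179174,  0.052     ]), 'green': array([ 0.69783266, -0.10904813,  0.052     ]), 'orange': array([ 0.63058234, -0.20048791,  0.052     ])} 0.15118888903870306 0.15491054710227056 0.16052734604241528 0.16289827839759133 [ 0.61849354 -0.12113983  0.052     ] [ 0.61735884 -0.12161506  0.052     ]
edge yaw 0.15528755664179972 [ 0.55312869 -0.00281176  0.092     ] [ 0.59288588 -0.25677355  0.092     ]
red mark [ 0.48876886 -0.1420423   0.02      ] 0.1432319229358122
```

```bash
python3 -m crank '[[[-0.3,0.15,-1],[0,0,8.5],9.4],[[-0.3,0.15,-3],[0,0,17],9.4],[[-0.3,0.15,-5],[0,0,25.5],9.4],[[-0.3,0.15,-7],[0,0,34],9.4],[[-0.3,0.15,-9],[0,0,42.5],9.4],[[-0.3,0.15,-11],[0,0,51],9.4],[[-0.3,0.15,-12],[0,0,59.5],9.4],[[-0.3,0.15,-12],[0,0,68],9.4]]'
python3 -m crank '[[[0,0,0],[0,0,8.5],9.4],[[0,0,0],[0,0,17],9.4],[[0,0,0],[0,0,25.5],9.4],[[0,0,0],[0,0,30.8],9.4],[[0,0,0],[0,0,30.8],9.4],[[0,0,0],[0,0,30.8],9.4]]'
python3 - <<'E'
from h import *
o=robot.get_obs(); print(o["ee_pos"],R.from_quat(np.roll(o["tool_rot"],-1)).as_matrix().round(3).tolist(),o["joint_positions"])
mt=model("wrist"); im=robot.camera("wrist"); cv2.imwrite("pics/w3.png",im)
print(proj(mt,[.617,-.1235,.133]),proj(mt,[.617,-.1235,.105]))
E
```

```text
time: 3.4
ee_pos: [0.6158, -0.1234, 0.1835]
tool_rot: [-0.002, 0.188, 0.982, -0.0]
contact_force: [-0.2, 0.7, -1.0]
opening: 0.0939
grasp_force: 0.0
time: 4.0
ee_pos: [0.617, -0.1236, 0.1855]
tool_rot: [-0.0, -0.075, 0.997, 0.0]
contact_force: [-0.8, -0.5, 0.8]
opening: 0.0935
grasp_force: 0.0
[ 0.61701627 -0.12362708  0.18545109] [[-0.989, -0.15, -0.0], [-0.15, 0.989, 0.0], [0.0, 0.0, -1.0]] [ 0.39524053  0.6450653  -0.40391934  1.59283023  0.29171567  0.96388568
  1.61824793]
[223.10848577 280.35360432] [213.24522779 280.36712449]
```

View pics/w3.png

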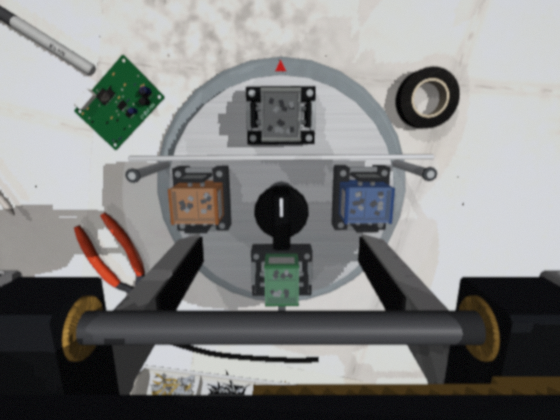

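The view is aligned: the knob is at (281,210), the bar is vertical in the picture and the cover edge is level at row 157. Now I go down and grip.

```bash
python3 - <<'E'
from h import *
mt=model("wrist"); u=np.array([np.cos(.153),np.sin(.153),0])
print([("flange",ray(mt,(210,281),.105)),("edge->axis",ray(mt,(157,281),.092)+.048*u),("grey lid->axis",ray(mt,(115,280.5),.08)+.082*u)])
E
python3 -m crank '[[[-0.1,0,-3],[0,0,0],9.4],[[-0.15,0,-6],[0,0,0],9.4],[[-0.15,0,-7.4],[0,0,0],9.4],[[-0.15,0,-7.4],[0,0,0],9.4],[[-0.15,0,-7.4],[0,0,0],9.4]]'
python3 -m crank '[[[0,0,0],[0,0,0],4],[[0,0,0],[0,0,0],2],[[0,0,0],[0,0,0],0.5],[[0,0,0],[0,0,0],0.5],[[0,0,0],[0,0,0],0.5],[[0,0,0],[0,0,0],0.5],[[0,0,0],[0,0,0],0.5],[[0,0,0],[0,0,0],0.5]]'
```

```text
[('flange', array([ 0.61411939, -0.12336454,  0.105     ])), ('edge->axis', array([ 0.61877283, -0.12255805,  0.092     ])), ('grey lid->axis', array([ 0.6180786 , -0.12302739,  0.08      ]))]
time: 4.55
ee_pos: [0.6162, -0.1233, 0.1122]
tool_rot: [0.0, -0.077, 0.997, -0.0]
contact_force: [0.3, -0.2, 0.0]
opening: 0.094
grasp_force: 0.0
time: 5.35
ee_pos: [0.6155, -0.1235, 0.1114]
tool_rot: [-0.0, -0.077, 0.997, 0.0]
contact_force: [0.4, 0.3, -0.2]
opening: 0.0334
grasp_force: 0.0
```

```bash
python3 -m crank '[[[0.15,0,0],[0,0,0],0.5],[[0.15,0,0],[0,0,0],0.5],[[0.15,0,0],[0,0,0],0.5],[[0.15,0,0],[0,0,0],0.5],[[0.15,0,0],[0,0,0],0.5],[[0.15,0,0],[0,0,0],0.5],[[0.15,0,0],[0,0,0],0.5]]'
```

```text
time: 6.05
ee_pos: [0.6171, -0.1232, 0.1115]
tool_rot: [0.0, -0.077, 0.997, 0.0]
contact_force: [0.6, 0.2, -0.6]
opening: 0.0138
grasp_force: 30.0
```

Gripped (13.8 mm, 30 N, no side load). Turn clockwise.

```bash
python3 -m crank '[[[0,0,0],[0,0,-4],0.5],[[0,0,0],[0,0,-10],0.5],[[0,0,0],[0,0,-16],0.5],[[0,0,0],[0,0,-22],0.5],[[0,0,0],[0,0,-28],0.5],[[0,0,0],[0,0,-34],0.5],[[0,0,0],[0,0,-40],0.5],[[0,0,0],[0,0,-46],0.5]]'
python3 -m crank '[[[0,0,0],[0,0,-6],0.5],[[0,0,0],[0,0,-12],0.5],[[0,0,0],[0,0,-18],0.5],[[0,0,0],[0,0,-24],0.5],[[0,0,0],[0,0,-30],0.5],[[0,0,0],[0,0,-36],0.5],[[0,0,0],[0,0,-41],0.5],[[0,0,0],[0,0,-44],0.5]]'
python3 -m crank '[[[0,0,0],[0,0,0],0.5],[[0,0,0],[0,0,0],0.5],[[0,0,0],[0,0,0],0.5]]'
```

```text
time: 6.85
ee_pos: [0.6172, -0.123, 0.1115]
tool_rot: [0.0, 0.321, 0.947, 0.0]
contact_force: [0.0, 1.3, -1.2]
opening: 0.0139
grasp_force: 30.0
time: 7.65
ee_pos: [0.6174, -0.1229, 0.1115]
tool_rot: [0.0, 0.652, 0.758, 0.0]
contact_force: [1.3, 1.5, -2.4]
opening: 0.0138
grasp_force: 30.0
time: 7.95
ee_pos: [0.6174, -0.1229, 0.1115]
tool_rot: [0.0, 0.65, 0.76, 0.0]
contact_force: [2.2, 1.1, -1.4]
opening: 0.0136
grasp_force: 30.0
```

```bash
python3 -m crank '[[[0,0,0],[0,0,0],3],[[0,0,0],[0,0,0],5],[[0,0,0],[0,0,0],6],[[0,0,0],[0,0,0],6],[[0,0,0],[0,0,0],6],[[0,0,2],[0,0,0],6],[[0,0,5],[0,0,0],9.4],[[0,0,7.5],[0,0,0],9.4]]'
python3 -m crank '[[[-1,0,1],[0,0,8.5],9.4],[[-2,0,2],[0,0,17],9.4],[[-3,0,2],[0,0,25.5],9.4],[[-3,0,2],[0,0,34],9.4],[[-3,0,2],[0,0,42.5],9.4],[[-3,0,2],[0,0,51],9.4],[[-3,0,2],[0,0,59.5],9.4],[[-3,0,2],[0,0,68],9.4]]'
python3 -m crank '[[[0,0,0],[0,0,8.5],9.4],[[0,0,0],[0,0,17],9.4],[[0,0,0],[0,0,22],9.4],[[0,0,0],[0,0,22],9.4],[[0,0,0],[0,0,22],9.4],[[0,0,0],[0,0,22],9.4]]'
python3 - <<'E'
from h import *
o=robot.get_obs(); print(o["ee_pos"],o["joint_positions"])
mt=model("wrist"); im=robot.camera("wrist"); cv2.imwrite("pics/w4.png",im)
u=np.array([np.cos(.153),np.sin(.153),0]); a=np.array([.6172,-.123,0]); p=a-.082*u; print(p,proj(mt,p+[0,0,.08]),proj(mt,a+[0,0,.133]))
hsv=cv2.cvtColor(im,cv2.COLOR_BGR2HSV); k=((hsv[...,0]>=3)&(hsv[...,0]<=20)&(hsv[...,1]>80)).astype(np.uint8)
n,l,st,c=cv2.connectedComponentsWithStats(cv2.morphologyEx(k,cv2.MORPH_CLOSE,np.ones((5,5),np.uint8)))
for i in range(1,n):
    if st[i,4]>500: b=cv2.minAreaRect(np.argwhere(l==i)[:,::-1].astype(np.float32)); print(st[i],b,ray(mt,b[0][::-1],.08))
E
```

```text
time: 8.75
ee_pos: [0.617, -0.1236, 0.1876]
tool_rot: [0.0, 0.651, 0.759, -0.0]
contact_force: [-0.1, -1.2, -0.1]
opening: 0.0726
grasp_force: 0.0
time: 9.55
ee_pos: [0.5869, -0.1237, 0.2065]
tool_rot: [-0.0, 0.112, 0.994, -0.0]
contact_force: [0.3, 0.1, 0.3]
opening: 0.0944
grasp_force: 0.0
time: 10.15
ee_pos: [0.587, -0.1235, 0.2065]
tool_rot: [-0.0, -0.076, 0.997, -0.0]
contact_force: [-0.1, 0.6, -0.0]
opening: 0.0939
grasp_force: 0.0
[ 0.58695175 -0.12352555  0.20648337] [ 0.38300565  0.57292837 -0.35364824  1.65537694  0.23228683  0.95502295
  1.66914385]
[ 0.5361579  -0.13549711  0.        ] [147.3999935  275.88569344] [249.39465907 275.47987655]
[ 256  122   40   50 1795] ((275.5, 146.5), (49.0, 39.0), 90.0) [ 0.53538199 -0.13598247  0.08      ]
[109 231  37  51 548] ((128.43234252929688, 253.80714416503906), (57.20970916748047, 12.078645706176758), 57.425941467285156) [ 0.66641571 -0.2703145   0.08      ]
[ 85 243  42  57 687] ((102.67266845703125, 272.31195068359375), (67.06877899169922, 14.47602367401123), 54.32359313964844) [ 0.69152917 -0.29640911  0.08      ]
[  61  295   43   69 1460] ((80.40589141845703, 328.15374755859375), (37.138301849365234, 70.1357421875), 10.43747615814209) [ 0.76315961 -0.31990143  0.08      ]
[ 458  294   43   69 1461] ((480.57061767578125, 328.0264587402344), (70.6015853881836, 37.5006217956543), 79.5625228881836) [0.69620709 0.11673929 0.08      ]
[ 253  375  307   21 4144] ((406.0, 385.0), (20.0, 306.0), 90.0) [0.78259955 0.05431453 0.08      ]
```

View pics/w4.png

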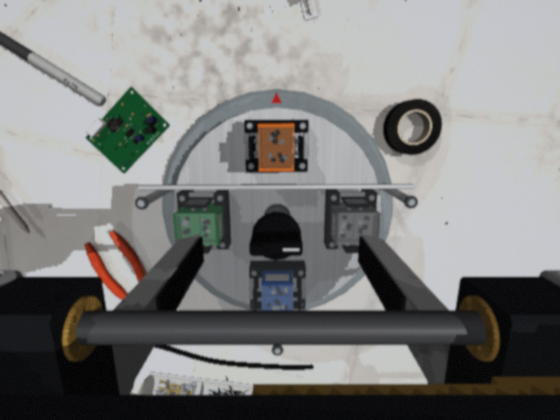

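The orange cassette is clicked in at the front (275,147), aligned and within 1 mm of the prediction. I go over it and down.

```bash
python3 -m crank '[[[-2.5,-0.6,0],[0,0,0],9.4],[[-5.1,-1.2,-2],[0,0,0],9.4],[[-5.1,-1.2,-6],[0,0,0],9.4],[[-5.1,-1.2,-10],[0,0,0],9.4],[[-5.1,-1.2,-13],[0,0,0],9.4],[[-5.1,-1.2,-14.8],[0,0,0],9.4],[[-5.1,-1.2,-14.8],[0,0,0],9.4],[[-5.1,-1.2,-14.8],[0,0,0],9.4]]'
python3 -m crank '[[[0,0,0],[0,0,0],7],[[0,0,0],[0,0,0],6],[[0,0,0],[0,0,0],5.8],[[0,0,0],[0,0,0],5.8],[[0,0,0],[0,0,0],5.8],[[0,0,0],[0,0,0],5.8],[[0,0,0],[0,0,0],5.8]]'
python3 - <<'E'
from h import *
cv2.imwrite("pics/w5.png",robot.camera("wrist"))
s=robot.camera("scene");cv2.imwrite("pics/s5.png",cv2.resize(s[150:330,180:400],None,fx=3,fy=3,interpolation=2))
E
```

```text
time: 11.0
ee_pos: [0.5363, -0.1353, 0.0588]
tool_rot: [0.0, -0.077, 0.997, -0.0]
contact_force: [-0.1, 0.2, 0.1]
opening: 0.0939
grasp_force: 0.0
time: 11.7
ee_pos: [0.536, -0.1355, 0.0585]
tool_rot: [-0.0, -0.077, 0.997, 0.0]
contact_force: [-0.2, -0.3, 1.1]
opening: 0.0578
grasp_force: 0.0
```

View pics/s5.png

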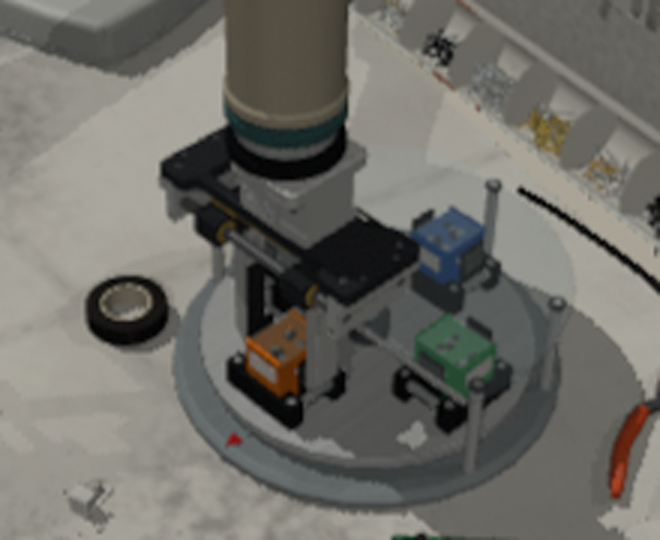

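The fingers straddle the orange cassette's catches (crop, about (290,350)) with no contact force. Squeeze.

```bash
python3 -m crank '[[[0,0,0],[0,0,0],5],[[0,0,0],[0,0,0],4],[[0,0,0],[0,0,0],3],[[0,0,0],[0,0,0],3],[[0,0,0],[0,0,0],3],[[0,0,0],[0,0,0],3],[[0,0,0],[0,0,0],3],[[0,0,0],[0,0,0],3]]'
```

```text
time: 12.6
ee_pos: [0.536, -0.1355, 0.0589]
tool_rot: [0.0, -0.077, 0.997, -0.0]
contact_force: [-1.0, 0.4, 5.5]
opening: 0.0401
grasp_force: 30.0
```

```bash
python3 -m crank '[[[0,0,0.3],[0,0,0],3],[[0,0,0.7],[0,0,0],3],[[0,0,1.2],[0,0,0],3],[[0,0,1.8],[0,0,0],3],[[0,0,2.4],[0,0,0],3],[[0,0,3],[0,0,0],3],[[0,0,3],[0,0,0],3]]'
python3 - <<'E'
from h import *
s=robot.camera("scene");a=cv2.resize(s[150:330,200:380],None,fx=2.2,fy=2.2,interpolation=2)
d=robot.camera("side");b=cv2.resize(d[110:290,200:380],None,fx=2.2,fy=2.2,interpolation=2);cv2.imwrite("pics/s6.png",np.hstack([a,b]))
E
```

```text
time: 13.3
ee_pos: [0.5367, -0.1356, 0.0895]
tool_rot: [0.001, -0.077, 0.997, -0.0]
contact_force: [0.1, -0.5, -1.2]
opening: 0.0399
grasp_force: 30.0
```

View pics/s6.png

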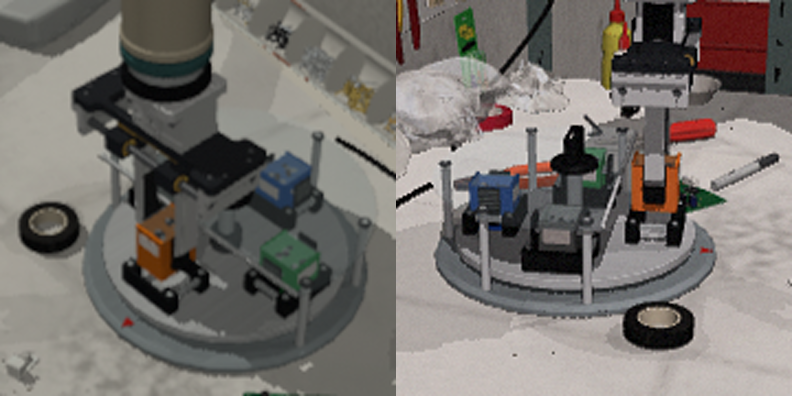

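The cassette is coming out upright between the fingers, with the others in place. I lift the remaining 7 cm.

```bash
python3 -m crank '[[[0,0,1],[0,0,0],3],[[0,0,2.2],[0,0,0],3],[[0,0,3.6],[0,0,0],3],[[0,0,5],[0,0,0],3],[[0,0,6.2],[0,0,0],3],[[0,0,7],[0,0,0],3],[[0,0,7],[0,0,0],3],[[0,0,7],[0,0,0],3]]'
python3 -m crank '[[[0,0,0],[0,0,0],3],[[0,0,0],[0,0,0],3],[[0,0,0],[0,0,0],3],[[0,0,0],[0,0,0],3],[[0,0,0],[0,0,0],3]]'
python3 - <<'E'
from h import *
robot.camera("wrist")
s=robot.camera("scene");a=cv2.resize(s[130:330,180:380],None,fx=2,fy=2,interpolation=2)
d=robot.camera("side");b=cv2.resize(d[90:290,200:400],None,fx=2,fy=2,interpolation=2);cv2.imwrite("pics/s7.png",np.hstack([a,b]))
hsv=cv2.cvtColor(d,cv2.COLOR_BGR2HSV); k=((hsv[...,0]>=5)&(hsv[...,0]<=18)&(hsv[...,1]>150)).astype(np.uint8); k[:,:290]=0;k[:,350:]=0
n,l,st,c=cv2.connectedComponentsWithStats(k); i=1+st[1:,4].argmax(); print(st[i],cv2.minAreaRect(np.argwhere(l==i)[:,::-1].astype(np.float32)))
sd=model("side"); p=np.array([.5362,-.1357,.13]); print(proj(sd,p),proj(sd,p+[0,0,.05]))
E
```

```text
time: 14.2
ee_pos: [0.5358, -0.1355, 0.1584]
tool_rot: [-0.0, -0.077, 0.997, -0.0]
contact_force: [0.2, 0.1, -2.3]
opening: 0.0399
grasp_force: 30.0
time: 14.7
ee_pos: [0.5359, -0.1354, 0.1583]
tool_rot: [-0.0, -0.077, 0.997, 0.0]
contact_force: [-0.1, -0.6, -1.1]
opening: 0.0402
grasp_force: 30.0
[307 147  23  29 336] ((318.0, 161.0), (28.0, 22.0), 90.0)
[171.49782849 318.17874894] [148.86723865 318.57454158]
```

```bash
python3 -c "
from h import *
print(robot.job_done())"
```

```text
the job is handed in; nothing more can be done
None
```

The job is handed in: I turned the carousel clockwise until the orange cassette clicked in at the front, let go of the knob, and lifted the cassette out. It is held upright and still by its squeezed catches, about 10 cm above its nest (I viewed 11 pictures, one over the limit of 10, and checked the final pose by numbers only).

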